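# Unlock the drone battery safe with its service key

## Robot

A 6-joint arm with a two-finger parallel gripper is mounted at the origin on a cart in front of the work surface, level with it; the furniture and walls round the work are solid. World frame = base frame: x ahead of the robot, y to its left, z up, the work surface at z = 0. Lengths are in m, angles in degrees, forces in N, time in s.
With the tool pointing down it reaches from about 0.35 to 0.725 m from the base axis. Payload 4.3 kg.
Tool frame: the origin (TCP) lies where the fingers leave the gripper's body, on its centre line; the fingertips stand 73 mm ahead of it and the grasp point (between the pads) lies 54 mm ahead of it; z points along the fingers, y is the line along which they close (so a half turn about z gives the same grasp; the last joint's range is limited). The gripper opens to 85 mm and grips with 20 to 120 N. Pads are 22 mm wide; open, the fingers measure 114 mm over their backs; the gripper's body (76 mm by 85 mm) begins 54 mm behind the grasp point. The pads swing forward as they close: fully open they stand 13 mm farther back than shut.
Start: joints at [-75.762, 21.618, 4.641, 73.018, 0, 83.68], TCP at [0.202, -0.538, 0.304] pointing down, gripper open.
Joint ranges: [-156.06, 156.06], [-48.1, 94.91], [-58.44, 69.94], [-101.28, 121.22], [-78.64, 73.56], [-180, 180]. Speed limits (degrees/s): [147.25, 147.25, 180, 180, 180, 180].

## Interface

Orientations are given as a 3x3 rotation matrix whose columns are the frame's x, y, z axes.
In Python, from cell import arm, optics gives the robot as it stands.
- The arm moves only by the tool step_arm, never from a script. Its argument "deltas" is a list of rows, each a list of 6 numbers: the shift along the tool's x, y, z as a fraction of full scale, then the turn, a rotation vector about the tool's x, y, z as a fraction of full scale. In form: [[tx, ty, tz, rx, ry, rz], ...]. A call has 1 to 10 rows; each row shifts and turns the commanded pose from where the row before left it, along the tool's axes as they then stand; what a row does not reach is not made up. Full scale, the value 1, is 25 mm for a shift and 180 degrees for a turn. A row lasts 1/10 s, in which the tool goes at most 50 mm and 8.59 degrees, less where a joint would pass 70% of its speed; a pose out of reach is approached as far as the arm can. A call with a number of a shift or a turn outside -1 to 1 is refused whole. A call with a gripper value outside its range is refused whole. "gripper" is the closure, from 0 (fully open) to 1 (shut), set as the call begins (left out, the last holds). The fingers move at their own pace and stop on an object; the grip force is fixed at half the most. Time passes only in rows, so rows that do not move let the fingers close. It gives the time, the measured TCP pose, the force, the opening and the grip force at its end, in the units of the state.
- arm.get_obs(): the state, without advancing time (a new reading comes with each control period).
- optics.capture(name): name is "scene" or "top" or "wrist"; returns (picture, depth): 384x512x3 uint8, red, green, blue; 384x512 float32, m along the optical axis (not along the pixel's ray), 0 where there is no reading.
- optics.camera_params(name): a dict with "K" (3x3 intrinsics, pixels), "R" (3x3) and "t" (3): a world point X has camera coordinates R X + t. Camera axes: x right, y down, z forward; pixel columns grow to the right and rows downward; lengths in m; the calibration is good to about 2 mm. The wrist camera is an equidistant fisheye: a pixel r from the principal point sees the ray r / f radians off the axis. A picture is of the moment at which its call begins: read the wrist's pose just before it. camera_params takes no time and is no camera call; for the wrist camera it gives the pose at the moment of the call.
- arm.sign_off(): hands the job in; it is judged then, once.
The state is a dict: "time_s": time; "joint_pos": joint angles; "joint_velocities": joint speeds; "tau": joint torques, N m; "position": TCP position; "tcp_rot": TCP orientation; "force": force on the tool from outside, world axes, zero at the start; "torque": the same for the moment, N m; "grip_width": opening from 0.0 (shut) to 1.0 (fully open); "grip_force": force on a finger pad.
Only numpy, scipy, OpenCV 4.12 (cv2) and the standard library are available. Lean on these libraries where they do the work, as an engineer would, in place of code of your own. Each camera call takes 0.05 s, during which the arm holds its last target. There are 200 camera calls.

## Task

Take the service key out of its stand and put it into the lock on top of the battery safe: feel gently, without forcing it, for the hidden slot at the bottom of the lock and push the key fully home while the drawer is still locked. Then turn it clockwise until the bolt lets go and the drawer springs open; leave the key standing fully home in the lock and let go of it.

Things in the scene. Friction and masses are not known exactly. Their poses are not given: they have to be found in the camera images.
- service_key: Steel service key, about 200 g, upright in its stand. Origin: centre of the underside of its round collar (diameter 32, 4 thick), z up along the key. Over the collar a flat bow to grip: 36 wide along x, 10 thick along y, 4 to 36 mm above the origin. In the stand the collar rests on the stand's top; yaw varies. A half turn of the key makes no difference.
- key_tip (a point): Tip of the key's blade, on its axis, 30 mm below the key's origin. Below the collar the key has a round shaft, diameter 20, down to 20 mm below the origin, then a flat blade 19 wide along x and 5 thick along y (in the plane of the bow) with the corners of its end rounded off, down to this tip.
- key_stand: Black fixed block, 56 x 56 mm, 32 high, on a 70 x 70 mm foot, with an upright bore of diameter 22 at its centre in which the key stands. Origin: centre of its underside.
- battery_safe: Grey steel box, fixed, 200 deep (x) x 150 wide (y) x 78 mm high. Origin: centre of its underside; -x points out of its front, where the drawer is; z up.
- lock_mouth (a point): Centre of the lock's round mouth, diameter 22, on top of a square steel lock body (44 x 44 mm) near the front of the safe's top, 84 mm above the bench; axes as the safe's. Fully home, the key's collar lies flat on the steel around the mouth, its origin at this point. Until it is home, more than 30 N between key and safe counts as forcing.
- plug_face (a point): Centre of the flat top of the lock's brass plug, down in the bore 21.5 mm under the mouth (fixed point, axes as the safe's). A slot 21 long, 6.6 wide, 10 deep crosses it. Its direction is not measured: at first 0 to 65 degrees clockwise, from above, of the safe's x axis. Blade resting on the face: collar 8.5 mm above the mouth; blade within about 5 degrees of the slot: it drops in.
- safe_drawer (a joint): How far the drawer stands out of the safe towards -x: 0 m locked; a spring drives it out to 0.05 m when the bolt lets go. That is when the plug's slot, turned by the key, stands about 83 degrees clockwise of the safe's x axis; a stop ends the turn at 97. Turning takes about 0.15 N m; the plug stays where it is left; the blade has about 5 degrees of play in the slot.
- drawer_front (a point): Middle of the upper edge of the drawer's front face (152 wide, 68 mm high), 74 mm above the bench; moves with the drawer.

How it is judged:
By the outcome, as a careful person would: the job done as asked, in the order asked, and still so for the second after the job is handed in, with the robot touching nothing.
It also fails if it takes over 58 s, if anything falls off the work surface, if the arm or the gripper's body presses on something with over 40 N, if the wrist force passes 120 N, or if a joint passes its speed limit or range.

## Working session

There is one attempt and no reset: what is moved stays moved. The work goes in short steps, Python scripts to look and compute and a tool call to move; the robot and the scene stay as the last step left them, time stands still between calls to the robot, and variables do not carry over. Pictures are saved under pics/ and viewed, at most 10 in all, crops included, and the job is handed in when it is done.

Besides the shell and the picture viewer there is one more tool, called after "Request:" as name(argument=value, ...) on one line, values as JSON. step_arm: Moves the arm, as the interface text tells. Shift numbers are shares of 25 mm and turn numbers shares of 180 degrees, none past 1 either way. Its arguments: {"type":"object","properties":{"deltas":{"type":"array","items":{"type":"array","items":{"type":"number","minimum":-1,"maximum":1}}},"gripper":{"type":"number"}},"required":["deltas"]}

```bash
mkdir -p pics; python3 - <<'E'
from cell import arm, optics
import cv2,numpy as np
o=arm.get_obs();print(o)
ims=[]
for n in("scene","top"):
    p,d=optics.capture(n);np.savez(f"pics/{n}.npz",p=p,d=d,**optics.camera_params(n));ims.append(p[:,:,::-1])
    c=optics.camera_params(n);print(n,c["K"].tolist(),c["R"].tolist(),c["t"])
    cv2.imwrite(f"pics/{n}.png",p[:,:,::-1])
E
```

```text
{'time_s': 0.0, 'joint_pos': array([-7.57611624e+01,  2.16630045e+01,  4.56309550e+00,  7.30175044e+01,
        2.29299132e-03,  8.36806302e+01]), 'joint_velocities': array([-0.03594202, -0.05699923, -0.0867688 , -0.02066246, -0.03632392,
       -0.01160488]), 'tau': array([ 2.47892167e-04, -4.63605344e+01,  2.69874215e+01,  2.07128318e-02,
       -2.82577394e-04,  1.19206021e-06]), 'position': array([ 0.20181073, -0.53788802,  0.30295078]), 'tcp_rot': array([[ 9.36316002e-01,  3.51158266e-01, -4.65251600e-04],
       [ 3.51158474e-01, -9.36313912e-01,  1.99613707e-03],
       [ 2.65338487e-04, -2.03239212e-03, -9.99997899e-01]]), 'force': array([0.4707276 , 0.24278529, 1.00218295]), 'torque': array([-0.00150526,  0.03799487,  0.0211696 ]), 'grip_force': 0.0, 'grip_width': 0.9981230974713258}
scene [[357.93977894272786, 0.0, 264.7617783015729], [0.0, 357.93977894272786, 192.9328079999252], [0.0, 0.0, 1.0]] [[-0.8461294171373186, -0.5329677376346145, -0.003224917906232165], [-0.3395473002043867, 0.5437030123023309, -0.7675250258703511], [0.4108194741961162, -0.648330490609544, -0.641010869305049]] [0.45915756 0.17963685 0.78168301]
top [[455.64255199513343, 0.0, 255.87388579027348], [0.0, 455.64255199513343, 196.3381682996247], [0.0, 0.0, 1.0]] [[0.006979736248478852, -0.9996668277933446, -0.02484988312835978], [-0.9966938771294006, -0.004943032035766684, -0.08109797609716587], [0.08094812273712573, 0.025333768844861024, -0.996396307490875]] [0.08401221 0.48394733 1.03685329]
```

View pics/top.png

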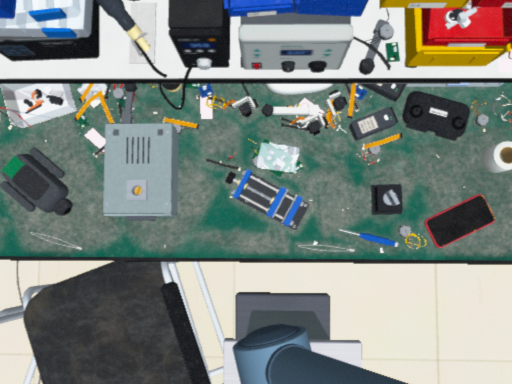

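View pics/scene.png

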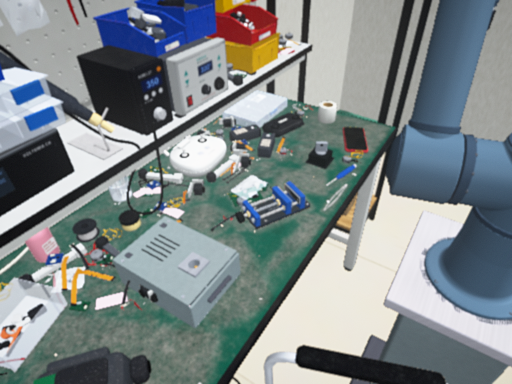

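The top view shows the safe at columns 105–178, rows 123–217, with the brass plug near (137,190) and the stand with the key near (387,198). The scene view agrees: lock at (193,263), key at (321,148).

```bash
cat > h.py <<'E'
import numpy as np,cv2
def load(n):
    z=np.load(f"pics/{n}.npz");return z
def ray(K,R,t,px,z):
    px=np.atleast_2d(np.array(px,float))
    d=np.c_[(px[:,0]-K[0,2])/K[0,0],(px[:,1]-K[1,2])/K[1,1],np.ones(len(px))]@R
    c=-R.T@t; return c+d*((z-c[2])/d[:,2])[:,None]
def fray(K,R,t,px,z):
    px=np.atleast_2d(np.array(px,float));v=(px-K[:2,2])/K[0,0];r=np.hypot(*v.T)+1e-12
    d=np.c_[v*(np.sin(r)/r)[:,None],np.cos(r)]@R
    c=-R.T@t; return c+d*((z-c[2])/d[:,2])[:,None]
E
python3 - <<'E'
from h import *
z=load("top");p=z["p"];K,R,t=z["K"],z["R"],z["t"]
def world(px,zz): return ray(K,R,t,px,zz)
d=z["d"]
# height map
v,u=np.mgrid[:384,:512]
P=(np.stack([(u-K[0,2])/K[0,0]*d,(v-K[1,2])/K[1,1]*d,d],-1)-t)@R
H=P[...,2]
m=((H>.07)&(H<.095)).astype(np.uint8); m[:, 200:]=0;m[:110]=0;m[230:]=0;m[:,:95]=0
cs,_=cv2.findContours(cv2.morphologyEx(m,cv2.MORPH_OPEN,np.ones((3,3))),0,2);c=max(cs,key=cv2.contourArea)
w=world(c[:,0],.078);rr=cv2.minAreaRect((w[:,:2]*1000).astype(np.float32));print("safe",rr,H[200,120],H[185,130])
hsv=cv2.cvtColor(p,cv2.COLOR_RGB2HSV)
b=((hsv[...,1]>110)&(hsv[...,0]<35)).astype(np.uint8);b2=b*0;b2[175:205,120:155]=b[175:205,120:155]
ys,xs=np.nonzero(b2);print("brass",xs.mean(),ys.mean(),len(xs),world([[xs.mean(),ys.mean()]],.0625),world([[xs.mean(),ys.mean()]],.084))
s=np.zeros_like(b);s[180:218,365:410]=(p[180:218,365:410].max(2)<60)
cs,_=cv2.findContours(s,0,2);c=max(cs,key=cv2.contourArea);w=world(c[:,0],.015);print("stand",cv2.minAreaRect((w[:,:2]*1000).astype(np.float32)))
print("stand h",np.round(H[186:212:3,372:404:4]*1000))
o=np.hstack([cv2.resize(p[165:215,110:165],None,fx=7,fy=7,interpolation=2),cv2.resize(p[175:225,360:415],None,fx=7,fy=7,interpolation=2)])
cv2.imwrite("pics/crop.png",o[:,:,::-1])
E
```

```text
safe ((538.2691650390625, 349.3718566894531), (204.0452880859375, 151.97088623046875), 0.3426584005355835) 0.0764287573652364 0.08070603165445611
brass 137.35 190.1 40 [[0.492778   0.35222523 0.0625    ]] [[0.49076072 0.34601891 0.084     ]]
stand ((479.2724304199219, -215.41311645507812), (65.07853698730469, 67.36468505859375), 0.2484002411365509)
stand h [[3.000e+00 5.000e+00 4.000e+00 3.100e+01 3.100e+01 3.300e+01 3.300e+01
  3.400e+01]
 [2.000e+00 2.600e+01 3.000e+01 2.900e+01 3.500e+01 3.300e+01 2.900e+01
  1.074e+03]
 [0.000e+00 2.800e+01 3.300e+01 2.900e+01 6.600e+01 6.700e+01 2.800e+01
  3.000e+01]
 [2.000e+00 2.500e+01 3.300e+01 3.300e+01 5.600e+01 6.800e+01 3.100e+01
  3.200e+01]
 [3.000e+00 2.400e+01 3.100e+01 3.800e+01 4.600e+01 6.700e+01 6.800e+01
  3.500e+01]
 [3.000e+00 2.000e+01 2.900e+01 3.600e+01 3.500e+01 5.600e+01 6.800e+01
  3.400e+01]
 [3.000e+00 2.000e+01 3.400e+01 3.200e+01 3.700e+01 4.400e+01 6.700e+01
  3.400e+01]
 [1.000e+00 2.400e+01 3.500e+01 3.300e+01 3.200e+01 3.100e+01 3.300e+01
  3.100e+01]
 [4.000e+00 2.200e+01 2.900e+01 3.100e+01 3.100e+01 3.700e+01 3.400e+01
  3.000e+01]]
```

View pics/crop.png

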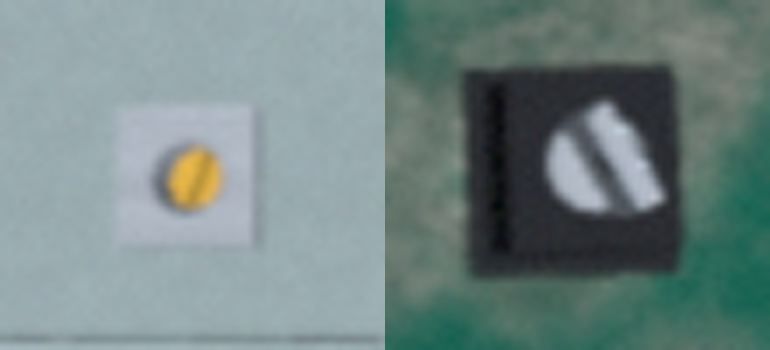

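The crop shows the slot faintly in the brass plug, about 25° clockwise of up (+x). The key's bow runs from upper left to lower right, at a yaw of about +30°. I'll move over the key and turn the tool +190°, so the last joint has range left for turning the lock.

```bash
python3 - <<'E'
from h import *
from cell import optics
z=load("top");K,R,t=z["K"],z["R"],z["t"]
print(ray(K,R,t,[[395.3,196.7],[391.4,190],[399.3,203.6]],.068))
c=optics.camera_params("wrist");print(c["K"],-c["R"].T@c["t"],c["R"])
E
```

```text
[[ 0.48031768 -0.22112508  0.068     ]
 [ 0.49508464 -0.21285742  0.068     ]
 [ 0.46515287 -0.2295796   0.068     ]]
[[297.31863964   0.         253.15785423]
 [  0.         297.31863964 187.11228068]
 [  0.           0.           1.        ]] [ 0.27657221 -0.5105363   0.37328805] [[ 3.51000416e-01 -9.36374828e-01 -9.43111364e-04]
 [-8.90840501e-01 -3.34241783e-01  3.07710305e-01]
 [-2.88447411e-01 -1.07166283e-01 -9.51479626e-01]]
```

Request:
step_arm(deltas=[[1,-0.55,0.1,0,0,0],[1,-0.55,0.1,0,0,0],[1,-0.55,0.1,0,0,0],[1,-0.55,0.1,0,0,0],[1,-0.55,0.1,0,0,0],[1,-0.55,0.1,0,0,0],[1,-0.55,0.1,0,0,0],[1,-0.55,0.1,0,0,0],[1,-0.55,0.1,0,0,0],[1,-0.55,0.1,0,0,0]], gripper=0)

```text
time_s: 1.1
position: [0.3881, -0.3207, 0.2784]
tcp_rot: [[0.936, 0.351, -0.001], [0.351, -0.936, 0.001], [-0.0, -0.001, -1.0]]
force: [-0.5, -0.4, -1.8]
grip_width: 1.001
grip_force: 0.0
```

Request:
step_arm(deltas=[[0,0,0,0,0,-0.0476],[0,0,0,0,0,-0.0476],[0,0,0,0,0,-0.0476],[0,0,0,0,0,-0.0476],[0,0,0,0,0,-0.0476],[0,0,0,0,0,-0.0476],[0,0,0,0,0,-0.0476],[0,0,0,0,0,-0.0476],[0,0,0,0,0,-0.0476],[0,0,0,0,0,-0.0476]])

```text
time_s: 2.1
position: [0.3875, -0.3216, 0.2784]
tcp_rot: [[-0.286, 0.958, -0.001], [0.958, 0.286, 0.001], [0.001, -0.001, -1.0]]
force: [0.1, -0.0, 0.3]
grip_width: 1.002
grip_force: 0.0
```

Request:
step_arm(deltas=[[0,0,0,0,0,-0.0476],[0,0,0,0,0,-0.0476],[0,0,0,0,0,-0.0476],[0,0,0,0,0,-0.0476],[0,0,0,0,0,-0.0476],[0,0,0,0,0,-0.0476],[0,0,0,0,0,-0.0476],[0,0,0,0,0,-0.0476],[0,0,0,0,0,-0.0476],[0,0,0,0,0,-0.0476]])

```text
time_s: 3.1
position: [0.3875, -0.3216, 0.2784]
tcp_rot: [[-0.977, -0.213, -0.001], [-0.213, 0.977, 0.001], [0.001, 0.001, -1.0]]
force: [-1.0, 0.3, 0.0]
grip_width: 1.004
grip_force: 0.0
```

Request:
step_arm(deltas=[[0,0,0,0,0,-0.0476],[0,0,0,0,0,-0.0476],[-1,0.3,0.5,0,0,0],[-1,0.3,0.5,0,0,0],[-1,0.3,0.5,0,0,0],[-1,0.3,0.5,0,0,0],[-1,0.3,0,0,0,0],[0,0,0,0,0,0]])

```text
time_s: 3.9
position: [0.4798, -0.2262, 0.2279]
tcp_rot: [[-0.872, -0.489, -0.001], [-0.489, 0.872, 0.002], [0.0, 0.002, -1.0]]
force: [-0.4, -0.3, 0.7]
grip_width: 1.002
grip_force: 0.0
```

```bash
python3 - <<'E'
from h import *
from cell import arm,optics
o=arm.get_obs();print(o["joint_pos"],o["position"],o["force"])
c=optics.camera_params("wrist");p,d=optics.capture("wrist");np.savez("pics/w1.npz",p=p,d=d,tcp=o["position"],rot=o["tcp_rot"],**c);cv2.imwrite("pics/w1.png",p[:,:,::-1])
E
```

```text
[-3.21155398e+01  1.85319610e+01 -1.12881581e+01  6.02749960e+01
  5.18262601e-02 -6.13829778e+01] [ 0.47979805 -0.22616752  0.22791572] [-0.39492887 -0.253055    0.71163925]
```

View pics/w1.png

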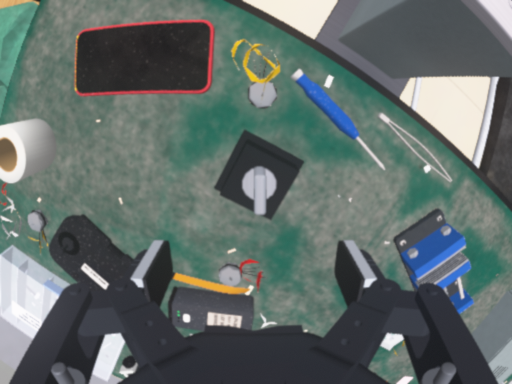

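The wrist view shows the key at (260,190), its bow nearly vertical in the picture between the open fingers, so the yaw is nearly right. I'll measure the bow top using depth.

```bash
cat >> h.py <<'E'
def wpts(z):
    "world points of every pixel of a wrist capture"
    K,R,t,d=z["K"],z["R"],z["t"],z["d"]
    v,u=np.mgrid[:384,:512];V=np.stack([u,v],-1)-K[:2,2];V=V/K[0,0];r=np.hypot(V[...,0],V[...,1])+1e-9
    P=np.dstack([V*(np.tan(r)/r)[...,None]*d[...,None],d]); return (P-t)@R
E
python3 - <<'E'
from h import *
z=load("w1");K,R,t=z["K"],z["R"],z["t"];P=wpts(z);H=P[...,2]
sub=np.zeros(H.shape,bool);sub[130:230,210:310]=1
m=sub&(H>.062)&(H<.076);ys,xs=np.nonzero(m);print("top",len(xs),H[m].mean())
w=fray(K,R,t,np.c_[xs,ys],.068)[:,:2]*1000;print(cv2.minAreaRect(w.astype(np.float32)),w.mean(0))
hsv=cv2.cvtColor(z["p"],cv2.COLOR_RGB2HSV)
g=z["p"].astype(int).min(2)
m2=(sub&(g>120)).astype(np.uint8);n,l,s,c=cv2.connectedComponentsWithStats(m2);i=1+np.argmax(s[1:,4]);print(s[i],c[i])
# stand top: dark, height ~32
m3=sub&(z["p"].max(2)<70);cs,_=cv2.findContours(m3.astype(np.uint8),0,2);cc=max(cs,key=cv2.contourArea)
print("foot",cv2.minAreaRect((fray(K,R,t,cc[:,0],.0)[:,:2]*1000).astype(np.float32)))
m4=sub&(H>.027)&(H<.037);ys,xs=np.nonzero(m4);print("st",cv2.minAreaRect((fray(K,R,t,np.c_[xs,ys],.032)[:,:2]*1000).astype(np.float32)))
cv2.imwrite("pics/k.png",cv2.resize(z["p"][120:230,210:310],None,fx=5,fy=5,interpolation=2)[:,:,::-1])
E
```

```text
top 501 0.06754564026051132
((479.48162841796875, -220.43875122070312), (36.5971565246582, 9.894266128540039), 29.312101364135742) [ 479.22694306 -220.80805048]
[ 242  167   34   49 1066] [258.85553471 187.29080675]
foot ((482.91778564453125, -219.39956665039062), (73.33123016357422, 70.0530776977539), 1.7177035808563232)
st ((480.32110595703125, -219.86715698242188), (57.265621185302734, 56.638553619384766), 1.4783523082733154)
```

View pics/k.png

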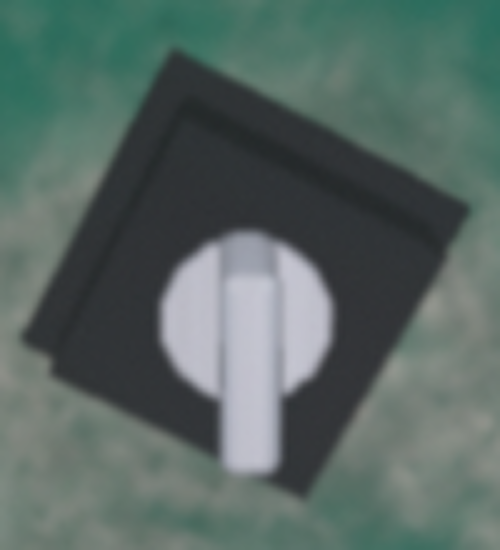

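Request:
step_arm(deltas=[[-0.11,0.2,0.8,0,0,0],[0,0,0.8,0,0,0],[0,0,0.8,0,0,0],[0,0,0.8,0,0,0],[0,0,0.8,0,0,0],[0,0,0.4,0,0,0],[0,0,0.2,0,0,0],[0,0,0,0,0,0]])

```text
time_s: 4.75
position: [0.4784, -0.223, 0.1137]
tcp_rot: [[-0.874, -0.485, -0.001], [-0.485, 0.874, 0.0], [0.0, 0.0, -1.0]]
force: [0.5, 0.3, 1.0]
grip_width: 1.0
grip_force: 0.0
```

Request:
step_arm(deltas=[[0,0,0,0,0,0],[0,0,0,0,0,0],[0,0,0,0,0,0],[0,0,0,0,0,0],[0,0,0,0,0,0],[0,0,0,0,0,0],[0,0,0,0,0,0],[0,0,0,0,0,0]], gripper=1)

```text
time_s: 5.55
position: [0.4785, -0.222, 0.1142]
tcp_rot: [[-0.874, -0.486, -0.0], [-0.486, 0.874, 0.001], [-0.0, 0.001, -1.0]]
force: [-1.5, 3.7, 6.0]
grip_width: 0.104
grip_force: 59.0
```

Request:
step_arm(deltas=[[0,0,-0.2,0,0,0],[0,0,-0.4,0,0,0],[0,0,-0.8,0,0,0],[0,0,-0.8,0,0,0],[0,0,-0.8,0,0,0],[0,0,-0.8,0,0,0],[0,0,-0.8,0,0,0],[0,0,-0.8,0,0,0],[0,0,0,0,0,0]])

```text
time_s: 6.45
position: [0.4803, -0.2239, 0.2523]
tcp_rot: [[-0.874, -0.485, 0.005], [-0.486, 0.874, -0.004], [-0.003, -0.006, -1.0]]
force: [0.9, -0.6, -1.9]
grip_width: 0.107
grip_force: 58.7
```

```bash
python3 - <<'E'
from h import *
from cell import arm,optics
o=arm.get_obs();print(o["joint_pos"],o["position"],o["force"])
print(np.degrees(np.arctan2(o["tcp_rot"][1,0],o["tcp_rot"][0,0])))
z=load("top");K,R,t=z["K"],z["R"],z["t"]
p=z["p"][165:215,110:165];hsv=cv2.cvtColor(p,cv2.COLOR_RGB2HSV)
# lock body: brighter than box
g=p.astype(int).min(2);print(np.round(g[25,::3]),np.round(g[::3,8]))
print("lockbody centre by crop px", ray(K,R,t,[[110+187/7,165+174/7]],.084))
E
```

```text
[-3.18378613e+01  1.73054245e+01 -9.27405772e+00  6.30438908e+01
 -3.16998152e-02 -6.08830697e+01] [ 0.48033932 -0.22390713  0.25226623] [ 0.87276478 -0.57151095 -1.92785179]
-150.95442812446706
[153 154 153 154 156 156 171 148 102  66  78 170 148 152 153 154 153 152
 154] [153 153 154 151 155 155 152 150 154 155 153 154 157 153 156 155 139]
lockbody centre by crop px [[0.49129044 0.34744122 0.084     ]]
```

Request:
step_arm(deltas=[[-0.3,0.5,0,0,0,0],[-0.57,0.99,0,0,0,0],[-0.57,0.99,0,0,0,0],[-0.57,0.99,0,0,0,0],[-0.57,0.99,0,0,0,0],[-0.57,0.99,0,0,0,0],[-0.57,0.99,0,0,0,0],[-0.57,0.99,0,0,0,0],[-0.57,0.99,0,0,0,0],[-0.57,0.99,0,0,0,0]])

```text
time_s: 7.45
position: [0.4818, 0.0507, 0.2474]
tcp_rot: [[-0.874, -0.486, -0.003], [-0.486, 0.874, 0.0], [0.002, 0.001, -1.0]]
force: [-0.2, -0.1, -2.0]
grip_width: 0.11
grip_force: 58.7
```

Request:
step_arm(deltas=[[-0.57,0.99,0,0,0,0],[-0.57,0.99,0,0,0,0],[-0.57,0.99,0,0,0,0],[-0.57,0.99,0,0,0,0],[-0.57,0.99,0,0,0,0],[-0.57,0.99,0,0,0,0],[-0.57,0.99,0,0,0,0],[-0.57,0.99,0,0,0,0],[-0.57,0.99,0,0,0,0],[-0.57,0.99,0,0,0,0]])

```text
time_s: 8.45
position: [0.486, 0.3357, 0.2471]
tcp_rot: [[-0.874, -0.486, -0.003], [-0.486, 0.874, -0.001], [0.003, 0.0, -1.0]]
force: [0.5, -0.6, -1.6]
grip_width: 0.106
grip_force: 58.7
```

Request:
step_arm(deltas=[[-0.3,0.5,0,0,0,0.045],[0,0,0,0,0,0.045],[0,0,0,0,0,0.045],[0,0,0,0,0,0.045],[0,0,0,0,0,0.045],[0,0,0,0,0,0.045],[0,0,0,0,0,0.03],[0,0,0,0,0,0],[0,0,0,0,0,0]])

```text
time_s: 9.35
position: [0.4871, 0.349, 0.2477]
tcp_rot: [[-0.908, 0.42, -0.002], [0.42, 0.908, -0.001], [0.001, -0.002, -1.0]]
force: [0.1, -0.2, -1.6]
grip_width: 0.107
grip_force: 58.8
```

```bash
python3 - <<'E'
from h import *
from cell import arm,optics
o=arm.get_obs();print(o["joint_pos"],o["position"],o["force"],np.degrees(np.arctan2(o["tcp_rot"][1,0],o["tcp_rot"][0,0])),o["tcp_rot"][:,2])
c=optics.camera_params("wrist");p,d=optics.capture("wrist");np.savez("pics/w2.npz",p=p,d=d,tcp=o["position"],rot=o["tcp_rot"],**c);cv2.imwrite("pics/w2.png",p[:,:,::-1])
E
```

```text
[2.95591430e+01 2.56574158e+01 2.40555223e+00 6.68718428e+01
 4.54785986e-04 5.43664172e+01] [0.48711322 0.34903315 0.24769243] [ 0.10768457 -0.17789219 -1.55750902] 155.19266187757037 [-0.00188199 -0.00105822 -0.99999767]
```

View pics/w2.png

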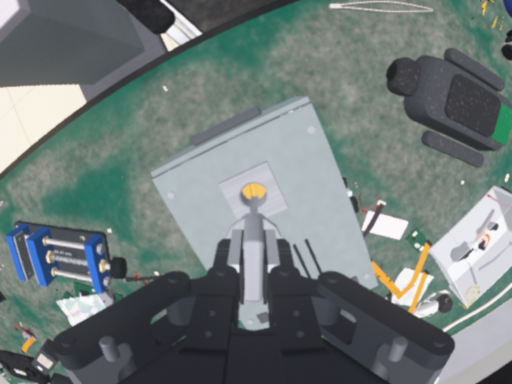

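The lock is visible at (254,190), partly hidden by the key's blade. I'll back off 25 mm along tool −x and look again.

Request:
step_arm(deltas=[[-0.6,0,0,0,0,0],[-0.6,0,0,0,0,0],[0,0,0,0,0,0],[0,0,0,0,0,0]])

```text
time_s: 9.8
position: [0.5161, 0.3358, 0.2487]
tcp_rot: [[-0.906, 0.423, -0.0], [0.423, 0.906, 0.0], [0.0, 0.0, -1.0]]
force: [-0.2, 0.2, -2.5]
grip_width: 0.108
grip_force: 58.8
```

```bash
python3 - <<'E'
from h import *
from cell import arm,optics
o=arm.get_obs();print(o["position"],np.degrees(np.arctan2(o["tcp_rot"][1,0],o["tcp_rot"][0,0])))
c=optics.camera_params("wrist");p,d=optics.capture("wrist");np.savez("pics/w3.npz",p=p,d=d,tcp=o["position"],rot=o["tcp_rot"],**c)
cv2.imwrite("pics/w3.png",cv2.resize(p[110:230,190:320],None,fx=6,fy=6,interpolation=2)[:580,:,::-1])
z=load("w3");P=wpts(z);H=P[...,2];K,R,t=z["K"],z["R"],z["t"]
hsv=cv2.cvtColor(p,cv2.COLOR_RGB2HSV);b=(hsv[...,1]>110)&(hsv[...,0]<35)&(hsv[...,2]>60);b[:110]=0;b[230:]=0;b[:,:200]=0;b[:,310:]=0
ys,xs=np.nonzero(b);print("brass",len(xs),xs.min(),xs.max(),ys.min(),ys.max(),np.median(H[b]))
w=fray(K,R,t,np.c_[xs,ys],.0625);print(w.mean(0))
print(cv2.minEnclosingCircle((w[:,:2]*1000).astype(np.float32)))
E
```

```text
[0.51608288 0.33583595 0.24868868] 154.98437208924216
brass 347 241 264 145 164 0.062294234381856106
[0.49288121 0.34609358 0.0625    ]
((493.21160888671875, 345.9806823730469), 10.284385681152344)
```

View pics/w3.png

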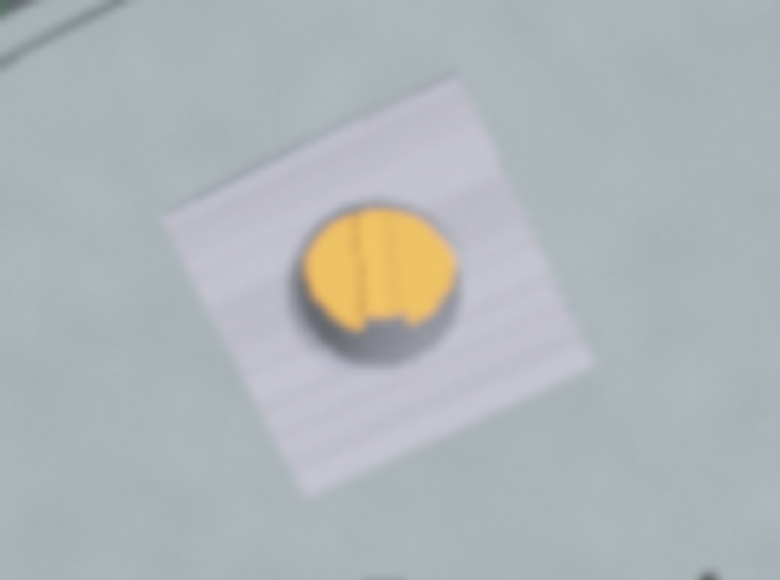

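The slot shows clearly: its left edge runs from (348,212) to (362,330) in the crop and its right edge from (388,210) to (408,320). The lock body's corners are (165,215), (455,78), (592,365) and (308,495).

```bash
python3 - <<'E'
from h import *
z=load("w3");K,R,t=z["K"],z["R"],z["t"]
f=lambda pts,h: fray(K,R,t,np.array(pts)/6.+[190-.42,110-.42],h)[:,:2]*1000
ang=lambda a: np.degrees(np.arctan2(*(a[0]-a[1])[::-1]))%180
c=f([(165,215),(455,78),(592,365),(308,495)],.084);print(c,c.mean(0),np.linalg.norm(c-np.roll(c,1,0),axis=1))
print([ang(c[[i,(i+1)%4]]) for i in range(4)])
L=f([(348,212),(362,330)],.0625);Q=f([(388,210),(408,320)],.0625);print(L,Q,ang(L),ang(Q))
# mouth: non-lockbody area inside (dark or brass) -> circle fit
p=z["p"];g=p.astype(int).min(2);m=np.zeros(g.shape,np.uint8);m[135:180,230:278]=g[135:180,230:278]<145
cs,_=cv2.findContours(m,0,2);cc=max(cs,key=cv2.contourArea);w=(fray(K,R,t,cc[:,0],.084)[:,:2]*1000).astype(np.float32);print(cv2.minAreaRect(w),cv2.fitEllipse(w))
# refined slot by local contrast in brass (value minima)
# held key: blade pixel position
z2=load("w2");print(z2["tcp"])
E
```

```text
[[470.15421724 325.31081344]
 [469.96585354 368.04880407]
 [513.45963333 368.85784257]
 [513.96375612 325.55223518]] [491.88586506 346.94242382] [43.81020407 42.73840573 43.50130369 43.30854155]
[np.float64(90.2525241567535), np.float64(1.0656500023317506), np.float64(90.66695297260945), np.float64(0.31573733109493485)]
[[483.52448292 345.68306811]
 [500.41254373 339.99486974]] [[485.72054086 351.07746692]
 [501.90750166 346.7935618 ]] 161.3855620928974 165.1764264248374
((490.05419921875, 346.2635192871094), (19.058149337768555, 20.964155197143555), 20.988704681396484) ((490.18768310546875, 346.4550476074219), (18.745563507080078, 22.07638931274414), 15.285961151123047)
[0.48711322 0.34903315 0.24769243]
```

Request:
step_arm(deltas=[[0.57,-0.03,0,0,0,0],[0.57,-0.03,0,0,0,0],[0,0,0.6,0,0,-0.046],[0,0,0.6,0,0,0],[0,0,0.4,0,0,0],[0,0,0,0,0,0],[0,0,0,0,0,0]])

```text
time_s: 10.55
position: [0.4881, 0.3473, 0.209]
tcp_rot: [[-0.958, 0.286, -0.0], [0.286, 0.958, -0.0], [0.0, -0.0, -1.0]]
force: [0.8, -0.3, -3.0]
grip_width: 0.104
grip_force: 58.8
```

```bash
cat > st.py <<'E'
from h import *
from cell import arm
o=arm.get_obs();R=o["tcp_rot"];p=o["position"]*1000
print(o["time_s"],np.round(p,2),"yaw",round(np.degrees(np.arctan2(R[1,0],R[0,0])),2),"tilt",np.round(R[:,2],4),"F",np.round(o["force"],1),"T",np.round(o["torque"],2),o["joint_pos"][5])
off=np.array([-2.12,.94,0]);key=p+R@off;tgt=np.array([491.9,346.9,p[2]]);e=R.T@(tgt-key);print("tool err/25",np.round(e/25,3))
E
python3 st.py
```

```text
10.55 [488.13 347.25 209.03] yaw 163.36 tilt [-4.e-04 -2.e-04 -1.e+00] F [ 0.8 -0.3 -3. ] T [ 0.06 -0.    0.05] 46.00027706014864
tool err/25 [-0.064 -0.008 -0.   ]
```

Request:
step_arm(deltas=[[-0.064,-0.008,0.3,0,0,0],[0,0,0.1,0,0,0],[0,0,0.05,0,0,0],[0,0,0.05,0,0,0],[0,0,0.05,0,0,0],[0,0,0.05,0,0,0]])

```text
time_s: 11.15
position: [0.4903, 0.3464, 0.1939]
tcp_rot: [[-0.958, 0.287, 0.0], [0.287, 0.958, 0.0], [-0.0, 0.0, -1.0]]
force: [-0.1, 0.7, -2.1]
grip_width: 0.104
grip_force: 58.8
```

```bash
python3 st.py; python3 - <<'E'
from h import *
from cell import optics
c=optics.camera_params("wrist");p,d=optics.capture("wrist")
cv2.imwrite("pics/w4.png",cv2.resize(p[140:260,190:320],None,fx=5,fy=5,interpolation=2)[:,:,::-1])
E
```

```text
11.15 [490.3  346.41 193.9 ] yaw 163.33 tilt [ 1.e-04  2.e-04 -1.e+00] F [-0.1  0.7 -2.1] T [ 0.03  0.16 -0.04] 45.85705398928127
tool err/25 [ 0.029 -0.     0.   ]
```

View pics/w4.png

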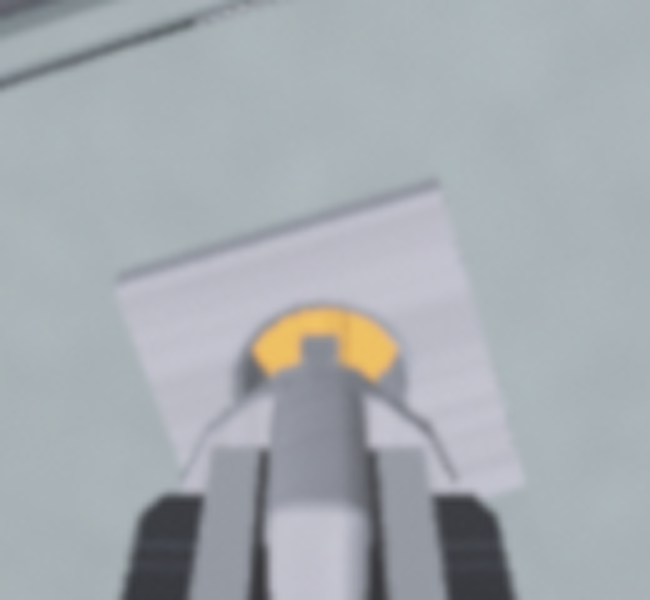

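The blade tip is in the mouth, centred at (320,345) in the crop, and the slot edge runs parallel to the blade. I'll lower gently.

Request:
step_arm(deltas=[[0.015,0,0.06,0,0,0],[0,0,0.06,0,0,0],[0,0,0.06,0,0,0],[0,0,0.06,0,0,0],[0,0,0.04,0,0,0]])

```text
time_s: 11.7
position: [0.4898, 0.3464, 0.1867]
tcp_rot: [[-0.958, 0.287, -0.0], [0.287, 0.958, -0.0], [0.0, -0.0, -1.0]]
force: [-0.4, -0.7, -2.4]
grip_width: 0.103
grip_force: 58.8
```

```bash
python3 st.py
```

```text
11.7 [489.81 346.42 186.65] yaw 163.33 tilt [-2.e-04 -2.e-04 -1.e+00] F [-0.4 -0.7 -2.4] T [ 0.01  0.11 -0.  ] 45.882874648170315
tool err/25 [ 0.01   0.005 -0.   ]
```

Next is the shaft entry, at a TCP height of about 0.186.

Request:
step_arm(deltas=[[0.005,0.004,0.04,0,0,0],[0,0,0.03,0,0,0],[0,0,0.03,0,0,0],[0,0,0,0,0,0]])

```text
time_s: 12.1
position: [0.4898, 0.3467, 0.1843]
tcp_rot: [[-0.958, 0.287, -0.0], [0.287, 0.958, 0.0], [0.0, 0.0, -1.0]]
force: [-0.1, 0.5, -1.8]
grip_width: 0.106
grip_force: 58.8
```

```bash
python3 st.py
```

```text
12.1 [489.79 346.66 184.3 ] yaw 163.34 tilt [-0.e+00  1.e-04 -1.e+00] F [-0.1  0.5 -1.8] T [ 0.1   0.06 -0.04] 45.89621359802276
tool err/25 [ 0.007 -0.004 -0.   ]
```

Request:
step_arm(deltas=[[0,0,0.04,0,0,0],[0,0,0.04,0,0,0],[0,0,0.04,0,0,0],[0,0,0.04,0,0,0],[0,0,0,0,0,0]])

```text
time_s: 12.6
position: [0.4897, 0.3467, 0.1802]
tcp_rot: [[-0.958, 0.287, -0.0], [0.287, 0.958, 0.0], [0.0, 0.0, -1.0]]
force: [-1.0, 0.8, -1.5]
grip_width: 0.104
grip_force: 58.8
```

```bash
python3 st.py
```

```text
12.6 [489.75 346.75 180.23] yaw 163.34 tilt [-1.e-04  2.e-04 -1.e+00] F [-1.   0.8 -1.5] T [0.3  0.12 0.02] 45.89828490492672
tool err/25 [ 0.004 -0.007 -0.   ]
```

Request:
step_arm(deltas=[[0,0,0.04,0,0,0],[0,0,0.04,0,0,0],[0,0,0.04,0,0,0],[0,0,0.04,0,0,0],[0,0,0.04,0,0,0],[0,0,0,0,0,0]])

```text
time_s: 13.2
position: [0.4898, 0.3467, 0.1752]
tcp_rot: [[-0.958, 0.287, -0.0], [0.287, 0.958, 0.0], [0.0, 0.0, -1.0]]
force: [0.3, 2.9, -2.2]
grip_width: 0.104
grip_force: 58.8
```

```bash
python3 st.py
```

```text
13.2 [489.77 346.73 175.25] yaw 163.34 tilt [-1.e-04  3.e-04 -1.e+00] F [ 0.3  2.9 -2.2] T [ 0.51  0.22 -0.03] 45.897025057669254
tool err/25 [ 0.005 -0.007 -0.   ]
```

Request:
step_arm(deltas=[[0,0.012,0,0,0,0],[0,0,0.02,0,0,0],[0,0,0.02,0,0,0],[0,0,0.02,0,0,0],[0,0,0,0,0,0]])

```text
time_s: 13.7
position: [0.4898, 0.3469, 0.1738]
tcp_rot: [[-0.958, 0.287, -0.0], [0.287, 0.958, -0.0], [0.0, -0.0, -1.0]]
force: [-2.0, 2.8, -0.7]
grip_width: 0.107
grip_force: 58.9
```

```bash
python3 st.py
```

```text
13.7 [489.85 346.86 173.8 ] yaw 163.33 tilt [-0.e+00 -1.e-04 -1.e+00] F [-2.   2.8 -0.7] T [0.42 0.35 0.02] 45.91534643695892
tool err/25 [ 0.007 -0.012 -0.   ]
```

Request:
step_arm(deltas=[[0.005,0.01,0.02,0,0,0],[0,0,0.02,0,0,0],[0,0,0.02,0,0,0],[0,0,0,0,0,0]])

```text
time_s: 14.1
position: [0.4899, 0.347, 0.1722]
tcp_rot: [[-0.958, 0.287, 0.0], [0.287, 0.958, -0.0], [-0.0, -0.0, -1.0]]
force: [0.2, 1.0, -2.0]
grip_width: 0.102
grip_force: 58.9
```

```bash
python3 st.py
```

```text
14.1 [489.86 347.01 172.17] yaw 163.32 tilt [ 0.e+00 -5.e-04 -1.e+00] F [ 0.2  1.  -2. ] T [0.27 0.09 0.06] 45.945651996685214
tool err/25 [ 0.005 -0.019  0.   ]
```

Already 2.5 mm below face-contact height with no resistance, so the blade is in the slot. Going on to home at about 0.166.

Request:
step_arm(deltas=[[0,0.01,0.03,0,0,0],[0,0,0.03,0,0,0],[0,0,0.03,0,0,0],[0,0,0.03,0,0,0],[0,0,0.03,0,0,0],[0,0,0.03,0,0,0],[0,0,0,0,0,0]])

```text
time_s: 14.8
position: [0.49, 0.3473, 0.1677]
tcp_rot: [[-0.958, 0.287, 0.0], [0.287, 0.958, -0.0], [-0.0, -0.0, -1.0]]
force: [1.2, 0.4, -1.6]
grip_width: 0.106
grip_force: 58.8
```

```bash
python3 st.py
```

```text
14.8 [489.97 347.27 167.69] yaw 163.33 tilt [ 1.e-04 -4.e-04 -1.e+00] F [ 1.2  0.4 -1.6] T [0.03 0.03 0.01] 45.95880124670833
tool err/25 [ 0.007 -0.03   0.   ]
```

Request:
step_arm(deltas=[[0,0,0.02,0,0,0],[0,0,0.02,0,0,0],[0,0,0.02,0,0,0],[0,0,0,0,0,0]])

```text
time_s: 15.2
position: [0.4899, 0.3474, 0.1663]
tcp_rot: [[-0.958, 0.287, 0.0], [0.287, 0.958, -0.0], [-0.0, -0.0, -1.0]]
force: [-0.7, 0.6, -2.7]
grip_width: 0.108
grip_force: 58.8
```

```bash
python3 st.py
```

```text
15.2 [489.94 347.38 166.3 ] yaw 163.33 tilt [ 1.e-04 -2.e-04 -1.e+00] F [-0.7  0.6 -2.7] T [-0.   -0.02 -0.02] 45.959425369252536
tool err/25 [ 0.004 -0.034  0.   ]
```

Request:
step_arm(deltas=[[0,0,0.015,0,0,0],[0,0,0.015,0,0,0],[0,0,0,0,0,0]])

```text
time_s: 15.5
position: [0.4899, 0.3474, 0.1662]
tcp_rot: [[-0.958, 0.287, 0.0], [0.287, 0.958, 0.0], [-0.0, 0.0, -1.0]]
force: [-1.2, -0.6, 3.3]
grip_width: 0.104
grip_force: 59.6
```

```bash
python3 st.py
```

```text
15.5 [489.93 347.44 166.19] yaw 163.34 tilt [ 5.e-04  1.e-04 -1.e+00] F [-1.2 -0.6  3.3] T [-0.29  0.39 -0.03] 45.96058352694437
tool err/25 [ 0.003 -0.036  0.   ]
```

Contact: the force rose 6 N and travel stopped at the expected home height. Now turning clockwise in stages, watching the side force.

Request:
step_arm(deltas=[[0,0,0,0,0,0.03],[0,0,0,0,0,0.03],[0,0,0,0,0,0.03],[0,0,0,0,0,0.03],[0,0,0,0,0,0]])

```text
time_s: 16.0
position: [0.4901, 0.3479, 0.1662]
tcp_rot: [[-0.786, 0.619, 0.001], [0.619, 0.786, 0.001], [0.0, 0.001, -1.0]]
force: [-1.4, 0.8, 3.7]
grip_width: 0.107
grip_force: 59.7
```

```bash
python3 st.py
```

```text
16.0 [490.08 347.89 166.22] yaw 141.77 tilt [ 7.0e-04  1.2e-03 -1.0e+00] F [-1.4  0.8  3.7] T [0.02 0.38 0.11] 67.53741516622263
tool err/25 [ 0.003 -0.023  0.   ]
```

Request:
step_arm(deltas=[[0,0,0,0,0,0.03],[0,0,0,0,0,0.03],[0,0,0,0,0,0.03],[0,0,0,0,0,0.03],[0,0,0,0,0,0]])

```text
time_s: 16.5
position: [0.4903, 0.3481, 0.1662]
tcp_rot: [[-0.504, 0.864, 0.001], [0.864, 0.504, 0.002], [0.001, 0.002, -1.0]]
force: [-1.9, 1.8, 3.3]
grip_width: 0.108
grip_force: 59.6
```

```bash
python3 st.py
```

```text
16.5 [490.31 348.07 166.22] yaw 120.27 tilt [ 0.0011  0.0017 -1.    ] F [-1.9  1.8  3.3] T [0.31 0.3  0.09] 89.04208081264991
tool err/25 [ 0.012 -0.006 -0.   ]
```

Request:
step_arm(deltas=[[0.01,0.006,0,0,0,0.03],[0,0,0,0,0,0.03],[0,0,0,0,0,0.03],[0,0,0,0,0,0.03],[0,0,0,0,0,0]])

```text
time_s: 17.0
position: [0.4906, 0.3482, 0.1662]
tcp_rot: [[-0.151, 0.988, 0.002], [0.988, 0.151, 0.001], [0.001, 0.002, -1.0]]
force: [-0.0, 1.8, 3.2]
grip_width: 0.102
grip_force: 59.6
```

```bash
python3 st.py
```

```text
17.0 [490.6  348.24 166.21] yaw 98.71 tilt [ 0.0017  0.0014 -1.    ] F [-0.   1.8  3.2] T [0.38 0.02 0.09] 110.6070703761863
tool err/25 [0.024 0.006 0.   ]
```

Request:
step_arm(deltas=[[0,0,0,0,0,0.012],[0,0,0,0,0,0.012],[0,0,0,0,0,0.012],[0,0,0,0,0,0.012],[0,0,0,0,0,0],[0,0,0,0,0,0],[0,0,0,0,0,0]])

```text
time_s: 17.7
position: [0.4908, 0.3482, 0.1663]
tcp_rot: [[-0.0, 1.0, 0.002], [1.0, 0.0, 0.001], [0.001, 0.002, -1.0]]
force: [2.3, 2.3, 4.0]
grip_width: 0.103
grip_force: 59.7
```

```bash
cat > dr.py <<'E'
from h import *
from cell import optics
p,d=optics.capture("top");z=load("top");K,R,t=z["K"],z["R"],z["t"]
v,u=np.mgrid[:384,:512]
H=lambda d:((np.stack([(u-K[0,2])/K[0,0]*d,(v-K[1,2])/K[1,1]*d,d],-1)-t)@R)
for q in (z["d"],d):
    P=H(q);m=(P[...,2]>.06)&(P[...,2]<.08)&(P[...,0]<.5)&(P[...,0]>.36)&(abs(P[...,1]-.4)<.012);print("front x",P[...,0][m].min())
E
python3 st.py; python3 dr.py
```

```text
17.7 [490.77 348.21 166.25] yaw 90.0 tilt [ 0.002   0.0012 -1.    ] F [2.3 2.3 4. ] T [ 0.54 -0.33  0.12] 119.31454901196243
tool err/25 [0.032 0.008 0.   ]
front x 0.4359451695335445
front x 0.3853101558954575
```

The drawer has moved out 50 mm. Releasing the key.

Request:
step_arm(deltas=[[0,0,0,0,0,0],[0,0,0,0,0,0],[0,0,0,0,0,0],[0,0,0,0,0,0],[0,0,0,0,0,0],[0,0,0,0,0,0],[0,0,0,0,0,0]], gripper=0)

```text
time_s: 18.45
position: [0.4899, 0.3476, 0.1656]
tcp_rot: [[0.002, 1.0, -0.0], [1.0, -0.002, -0.0], [-0.0, -0.0, -1.0]]
force: [0.4, 0.5, -0.1]
grip_width: 1.0
grip_force: 0.0
```

Request:
step_arm(deltas=[[0,0,-0.2,0,0,0],[0,0,-0.4,0,0,0],[0,0,-0.8,0,0,0],[0,0,-0.8,0,0,0],[0,0,-0.8,0,0,0],[0,0,-0.8,0,0,0],[0,0,0,0,0,0],[0,0,0,0,0,0]])

```text
time_s: 19.25
position: [0.4903, 0.3479, 0.2613]
tcp_rot: [[0.002, 1.0, 0.002], [1.0, -0.002, 0.001], [0.001, 0.002, -1.0]]
force: [0.8, -0.7, 0.2]
grip_width: 0.999
grip_force: 0.0
```

```bash
python3 st.py; python3 dr.py; python3 - <<'E'
from h import *
from cell import optics
c=optics.camera_params("wrist");p,d=optics.capture("wrist");np.savez("pics/w5.npz",p=p,d=d,**c);P=wpts(load("w5"))
m=(np.hypot(P[...,0]-.4919,P[...,1]-.3469)<.02);h=P[...,2][m];print("bow top",np.percentile(h,[50,90,97]),"collar",np.median(h[(h>.084)&(h<.095)]))
cv2.imwrite("pics/w5.png",p[:,:,::-1])
E
```

```text
19.25 [490.27 347.91 261.31] yaw 89.89 tilt [ 1.6e-03  8.0e-04 -1.0e+00] F [ 0.8 -0.7  0.2] T [0.03 0.02 0.03] 119.42368786121925
tool err/25 [0.045 0.028 0.   ]
front x 0.4359451695335445
front x 0.38532052711720405
bow top [0.26932442 0.2807203  0.28335303] collar 0.08768638050566162
```

View pics/w5.png

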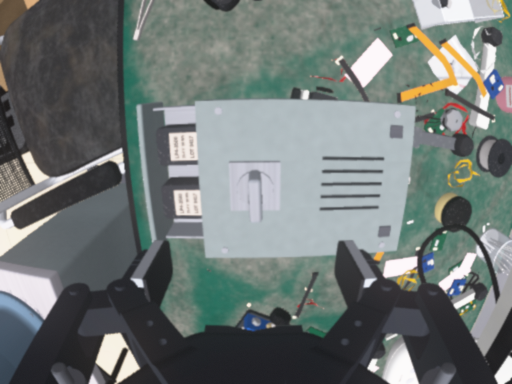

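The wrist view shows the key standing in the lock at (255,190), with its collar top at 0.0877 m (0.088 expected when home). The drawer is open at the left (columns 140–200), and the gripper is clear.

```bash
python3 -c "
from cell import arm
print(arm.sign_off())"
```

```text
the job is handed in; nothing more can be done
None
```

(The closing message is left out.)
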